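# Fit the mirror plate into the centrepiece stand

### The job

The thin mirror plate lies in the rimmed top of the little wooden chest, too flat and too closely boxed in to be picked up there: press on it lightly from above and slide it out over the chest's open edge until about 4 cm of it overhangs. Then take it by the two sides of the overhanging end, lift it off and lay it gently down in the recess of the wooden centrepiece stand, flat and fully home. The glass cracks if it is pressed on the chest with more than 15 N or set down on the stand with more than 20 N; it must not fall or tip over, and the wire spool, the bead jar and the glue bottle beside the work stay where they are.

Things in the scene. Friction and masses are not known exactly. Their poses are not given: they have to be found in the camera images.
- mirror_center (a point): centre (half-way through the thickness) of the loose mirror plate: silvery glass, 110 mm long (x), 60 mm wide (y), 3 mm thick (z, up), about 50 g. It starts lying on the chest's deck, its length along the chest's x, 2 to 8 mm from the far rim. It slides easily on the deck; dry fingertips grip it better than the deck does
- chest: fixed, rigid wooden chest, 140 x 88 mm; origin on the table. Waxed deck 60 mm up, 130 mm long (x -65 to +65 mm), 68 mm wide between two side rims, each 10 mm wide and 8 mm high over the deck. A like rim closes the far end (x +65 to +75). The end at x = -65 is open and drops straight to the table; it faces the robot, give or take 20 degrees. The chest stands left or right
- chest_edge (a point): middle of the chest's open edge, at deck height; axes as the chest: +x points from the edge inwards over the deck, z up. Press with closed fingers slowly and by force: on this hard deck the force rises by tens of N per mm, so measured heights are not exact enough
- stand: fixed wooden centrepiece stand, origin on the table, on a 150 x 96 x 15 mm foot. Recess 115 (x) by 65 (y) mm, floor 50 mm up, rim 5 mm high, 8 mm thick. The half at +x has rims at the far end and both sides (from x = +2 mm). The half at -x is cut away at the sides for fingers: only 44 mm wide with a 44 mm end rim, and 35 mm free depth beside it. -x faces the robot, give or take 20 degrees
- stand_seat (a point): centre of the recess floor of the stand, 50 mm above the table; axes as the stand, z up. The seated mirror's centre lies 1.5 mm above this point, its length along the stand's x
- spool: bystander: copper-coloured wire spool standing up, 40 mm diameter, 46 mm high; origin at its underside
- bead_jar: bystander: small clear jar with a steel cap, 40 mm diameter, 45 mm high; origin at its underside
- glue: bystander: white glue bottle with a cap, 34 mm diameter, 95 mm high; origin at its underside
Mind the look-alikes: they are no part of the job. Of the things that look like the part that bears mirror_center, the larger one is meant. Leave any green look-alike of the stand alone.

How it is judged:
By the outcome, as a careful person would: the job done as asked, in the order asked, and still so for the second after the job is handed in, with the robot touching nothing.
It also fails if it takes over 64 s, if anything falls off the work surface, if the arm or the gripper's body presses on something with over 40 N, if the wrist force passes 120 N, or if a joint passes its speed limit or range.

### The arm

A 6-joint arm with a two-finger parallel gripper is mounted at the origin on the work surface. World frame = base frame: x ahead of the robot, y to its left, z up, the work surface at z = 0. Lengths are in m, angles in rad, forces in N, time in s.
With the tool pointing down it reaches from about 0.275 to 0.85 m from the base axis. Payload 19 kg.
Tool frame: the origin (TCP) lies midway between the tips of the shut fingers; the grasp point (between the pads) lies 19 mm behind it; z points along the fingers, y is the line along which they close (so a half turn about z gives the same grasp; the last joint's range is limited). The gripper opens to 85 mm and grips with 20 to 120 N. Pads are 22 mm wide; open, the fingers measure 114 mm over their backs; the gripper's body (76 mm by 85 mm) begins 54 mm behind the grasp point. The pads swing forward as they close: fully open they stand 13 mm farther back than shut.
Start: joints at [-1.319, 0.15, 1.437, -0, 1.554, -0.134], TCP at [0.216, -0.533, 0.231] pointing down, gripper open.
Joint ranges: [-2.8, 2.8], [-0.68, 2.1], [0.12, 2.68], [-1.39, 4.53], [0.16, 2.79], [-2.81, 2.81]. Speed limits (rad/s): [1.89, 1.89, 2.22, 3.01, 3.01, 3.01].

### API

Orientations are given as a rotation vector (axis times angle).
In Python, from rig import * gives the robot as it stands. The module is installed in compiled form; this text tells all that it offers.
- The arm moves only by the shell command python3 -m jog 'ROWS' [FORCE]. ROWS is JSON, a list that holds one entry, the list of rows, each a list of 7 numbers: the closure, from 0 (fully open) to 1 (shut), then the shift along the world's x, y, z as a fraction of full scale, then the turn, a rotation vector about the world's x, y, z as a fraction of full scale. A call has 1 to 10 rows; each row is the pose to reach, as a shift and turn from the pose commanded when the call began; what a row does not reach only later rows make up. Full scale, the value 1, is 15 cm for a shift and 120 degrees for a turn. A row lasts 1/12 s, in which the tool goes at most 41.7 mm and 7.16 degrees, less where a joint would pass 70% of its speed; a pose out of reach is approached as far as the arm can. A call with a number of a shift or a turn outside -1 to 1 is refused whole. A call with a gripper value outside its range is refused whole. The fingers move at their own pace and stop on an object; FORCE is the grip in N (left out, the last holds). Time passes only in rows, so rows that repeat a pose let the fingers close. It gives the time, the measured TCP pose, the force, the opening and the grip force at its end, in the units of the state.
- state(): the state, without advancing time (a new reading comes with each control period).
- get_image(name): name is "side" or "top"; returns a dict with "color" (400x640x3 uint8, red, green, blue), "fx", "fy", "cx", "cy" (pixels), "rvec" (rotation vector, rad) and "tvec" (3), from world to camera coordinates, as OpenCV has them. Camera axes: x right, y down, z forward; pixel columns grow to the right and rows downward; lengths in m; the calibration is good to about 2 mm. A picture is of the moment at which its call begins. There is no depth.
- finish_job(): hands the job in; it is judged then, once.
The state is a dict: "time": time; "joints": joint angles; "joint_velocities": joint speeds; "effort": joint torques, N m; "tool_pos": TCP position; "ee_rot": TCP orientation; "ft_force": force on the tool from outside, world axes, zero at the start; "torque": the same for the moment, N m; "width": finger opening in m; "finger_force": force on a finger pad.
Only numpy, scipy, OpenCV 4.12 (cv2) and the standard library are available. Lean on these libraries where they do the work, as an engineer would, in place of code of your own. Each camera call takes 0.05 s, during which the arm holds its last target. There are 200 camera calls.

## Working session

There is one attempt and no reset: what is moved stays moved. The work goes in short steps, Python scripts to look and compute and a shell command to move; the robot and the scene stay as the last step left them, time stands still between calls to the robot, and variables do not carry over. Pictures are saved under pics/ and viewed, at most 10 in all, crops included, and the job is handed in when it is done.

```bash
mkdir -p pics; python3 - <<'E'
from rig import *
import cv2
for n in("top","side"):
    d=get_image(n); cv2.imwrite(f"pics/{n}0.png",d["color"][:,:,::-1]); print(n,d["fx"],d["fy"],d["cx"],d["cy"],d["rvec"],d["tvec"])
s=state(); print(s)
E
```

```text
top 454.9965587290238 454.9965587290238 315.5155250285673 197.25380108844587 [ 2.13994979 -2.10024064  0.18070335] [0.05789383 0.57659637 0.94696162]
side 473.36984730851765 473.36984730851765 309.8846398562274 195.1390233117135 [ 0.28369198 -2.80133449  1.19642915] [0.54242593 0.08125703 1.06444422]
{'time': 0.1, 'joints': array([-1.31902049e+00,  1.50922758e-01,  1.43794873e+00,  8.32854891e-07,
        1.55379602e+00, -1.34000546e-01]), 'joint_velocities': array([ 0.00082749, -0.00221679, -0.00050023, -0.00127062,  0.00065732,
       -0.0013083 ]), 'effort': array([ 5.38663968e-03, -7.14382839e+01, -5.71793640e+01, -2.48318875e-04,
        6.93794660e-03, -2.37330249e-05]), 'tool_pos': array([ 0.21628693, -0.53253547,  0.23075245]), 'ee_rot': array([-3.08227767e+00, -6.02019749e-01,  9.80280981e-05]), 'ft_force': array([-0.68293024, -0.18154168, -0.6920311 ]), 'torque': array([ 0.00052365,  0.05563323, -0.05019256]), 'finger_force': 0.0, 'width': 0.08560096693526346}
```

View pics/top0.png

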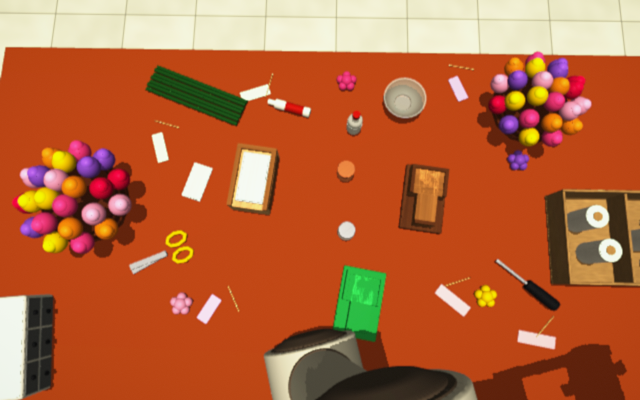

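View pics/side0.png

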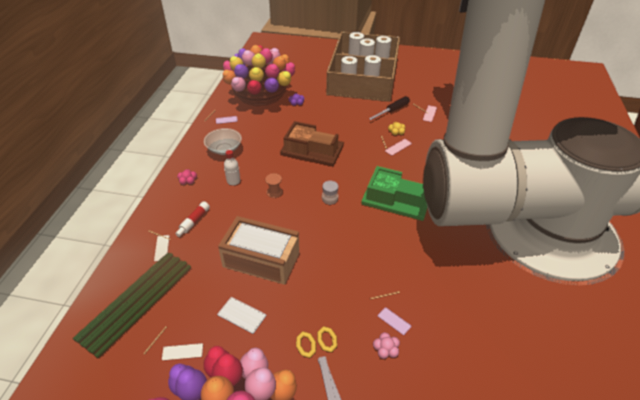

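Top view: the mirror is the white plate in the chest at (254,178). The look-alikes are the smaller white card on the table at (197,181), plus scattered tags at (160,147) and (209,309). The brown stand is at (425,198) and its green look-alike at (360,300). The spool is at (346,170), the jar at (346,230) and the glue at (355,122). I choose the plate in the chest and the brown stand, and check both in one close crop.

```bash
cat > h.py <<'E'
import numpy as np, cv2
from rig import *
def ray(d,uv,z):
    R=cv2.Rodrigues(np.array(d["rvec"]))[0]; c=-R.T@d["tvec"]
    uv=np.atleast_2d(uv).astype(float)
    v=np.c_[(uv[:,0]-d["cx"])/d["fx"],(uv[:,1]-d["cy"])/d["fy"],np.ones(len(uv))]@R
    return c+v*((z-c[2])/v[:,2])[:,None]
def proj(d,P):
    K=np.array([[d["fx"],0,d["cx"]],[0,d["fy"],d["cy"]],[0,0,1]])
    return cv2.projectPoints(np.atleast_2d(P).astype(float),np.array(d["rvec"]),np.array(d["tvec"]),K,None)[0][:,0]
def mirror(d,box,z,th=170):
    x0,y0,x1,y1=box; im=d["color"][y0:y1,x0:x1].astype(int)
    m=((im.min(2)>th)&(im.max(2)-im.min(2)<40)).astype(np.uint8)
    c=max(cv2.findContours(m,0,cv2.CHAIN_APPROX_NONE)[0],key=cv2.contourArea)[:,0]+[x0,y0]
    P=ray(d,c,z)[:,:2]
    r=cv2.minAreaRect((P*1000).astype(np.float32)); return r,cv2.boxPoints(r)
E
python3 - <<'E'
from h import *
d=get_image("top"); im=d["color"][:,:,::-1]
a=cv2.resize(im[135:225,220:290],None,fx=5.5,fy=5.5,interpolation=2)
b=cv2.resize(im[150:240,390:460],None,fx=5.5,fy=5.5,interpolation=2)
cv2.imwrite("pics/crop1.png",np.hstack([a,b]))
print(mirror(d,(228,140,282,216),.063))
s=get_image("side"); print(mirror(s,(215,215,302,275),.063))
E
```

```text
(((615.7453002929688, 207.7509002685547), (59.78463363647461, 109.17132568359375), 82.63127899169922), array([[557.7767 , 185.1063 ],
       [666.0463 , 171.10461],
       [673.7139 , 230.39551],
       [565.4443 , 244.39719]], dtype=float32))
(((615.865478515625, 205.8640899658203), (58.417510986328125, 108.39981842041016), 82.51921844482422), array([[558.3241 , 183.96043],
       [665.8013 , 169.84746],
       [673.40686, 227.76775],
       [565.9297 , 241.88072]], dtype=float32))
```

View pics/crop1.png

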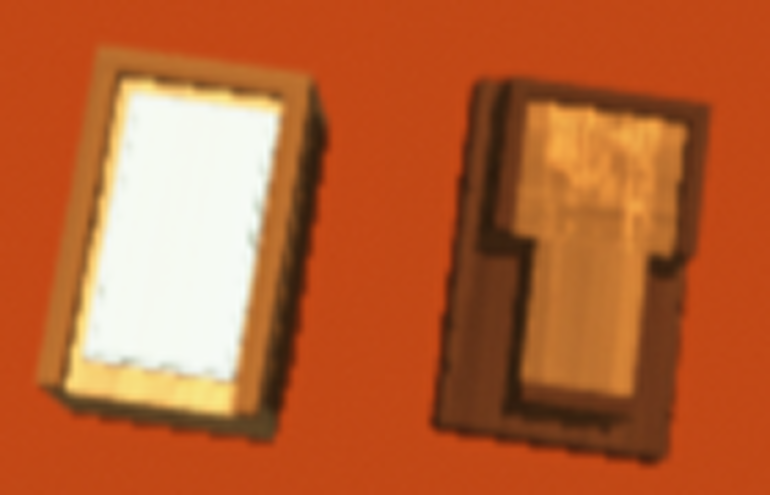

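The crop confirms it: the mirror lies in the chest with the open edge at the bottom (deck strip at crop (150,395)), and the stand's cut-away end is at the bottom (crop (580,400)). Next I cast rays from the corners.

```bash
python3 - <<'E'
from h import *
d=get_image("top")
C=lambda u,v:(220+u/5.5-.4,135+v/5.5-.4)
S=lambda u,v:(390+(u-385)/5.5-.4,150+v/5.5-.4)
def pr(n,pts,z):
    P=ray(d,pts,z)[:,:2]*1000; print(n,P.round(1).tolist()); return P
P=pr("chest rim FL FR NL",[C(97,47),C(315,75),C(38,385)],68)if 0 else pr("chest rim FL FR NL",[C(97,47),C(315,75),C(38,385)],.068)
ang=lambda v:np.degrees(np.arctan2(v[1],v[0]))
print("len",np.linalg.norm(P[0]-P[2]),np.linalg.norm(P[0]-P[1]),"yaw",ang(P[0]-P[2]),ang(P[0]-P[1])-90,"center",(P[1]+P[2])/2)
E_=pr("deck edge L R",[C(65,395),C(235,415)],.06); print(E_.mean(0))
F=pr("foot NL NR FL",[S(433,428),S(660,462),S(478,80)],.015)
print("len",np.linalg.norm(F[0]-F[2]),np.linalg.norm(F[0]-F[1]),"yaw",ang(F[2]-F[0]),ang(F[0]-F[1])-90,"center",(F[1]+F[2])/2)
R=pr("rim FL FR nl nr",[S(512,80),S(711,103),S(497,232),S(690,260)],.055)
print("len",np.linalg.norm(R[0]-R[1]),"yaw",ang(R[0]-R[1])-90,ang(R[1]-R[3]))
y=np.radians(ang(R[0]-R[1])-90); ex=np.array([np.cos(y),np.sin(y)])
print("seat from far end",(R[0]+R[1])/2-65.5*ex,"near",(R[2]+R[3])/2-2*ex)
# stand, side view crop
s=get_image("side"); im=s["color"][:,:,::-1]
cv2.imwrite("pics/crop2.png",cv2.resize(im[115:170,275:350],None,fx=10,fy=10,interpolation=2))
for n,b in(("spool",(335,158,358,183)),("jar",(335,218,358,243)),("glue",(345,108,365,135))):
    print(n,ray(d,[((b[0]+b[2])/2,(b[1]+b[3])/2)],.045).round(3))
E
```

```text
chest rim FL FR NL [[691.6, 244.4], [681.3, 156.1], [553.1, 260.6]]
len 139.42025220338323 88.9730445570843 yaw -6.670699981285113 -6.6181766073246 center [617.20605705 208.34472677]
deck edge L R [[550.6, 251.4], [543.8, 183.6]]
[547.19052429 217.51960345]
foot NL NR FL [[516.7, -118.5], [504.5, -210.7], [663.9, -139.3]]
len 148.64575430517328 93.02019470944205 yaw -8.044158588737204 -7.556100869019943 center [ 584.18017602 -175.03547849]
rim FL FR nl nr [[653.6, -145.4], [645.4, -225.1], [590.9, -138.3], [580.9, -214.6]]
len 80.09963229404097 yaw -5.868935859162065 -9.225381152115878
seat from far end [ 584.30192433 -178.56064162] near [ 583.94462138 -176.2443952 ]
spool [[0.639 0.001 0.045]]
jar [[ 0.504 -0.     0.045]]
glue [[ 0.754 -0.018  0.045]]
```

View pics/crop2.png

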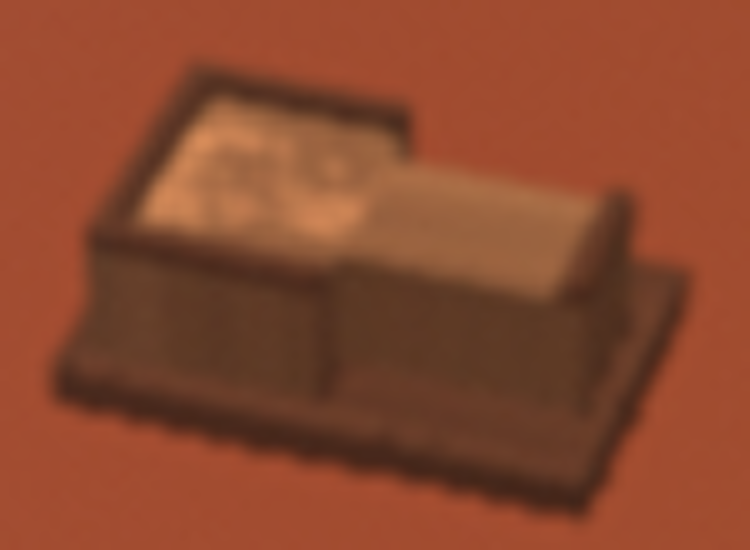

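The side crop shows the stand clearly: far rim corners at crop (95,237) and (198,65), half-rim ends at (330,282) and (408,108), foot top corners at (65,365), (590,490) and (690,268). These give a second measurement.

```bash
python3 - <<'E'
from h import *
s=get_image("side")
S=lambda u,v:(275+u/10-.45,115+v/10-.45)
R=ray(s,[S(95,237),S(198,65),S(330,282),S(408,108)],.055)[:,:2]*1e3
F=ray(s,[S(60,365),S(588,490),S(690,270)],.015)[:,:2]*1e3
ang=lambda v:np.degrees(np.arctan2(v[1],v[0]))
print(R.round(1),F.round(1))
print(ang(R[0]-R[1])-90,ang(R[0]-R[2]),ang(R[1]-R[3]),ang(F[0]-F[1]),ang(F[1]-F[2])-90, (F[0]+F[2])/2)
y=np.radians(-7.5);ex=np.array([np.cos(y),np.sin(y)])
print((R[0]+R[1])/2-65.5*ex,(R[2]+R[3])/2-2*ex)
E
```

```text
[[ 652.2 -146.6]
 [ 643.3 -227. ]
 [ 588.6 -140. ]
 [ 583.7 -218.7]] [[ 662.2 -141.8]
 [ 516.8 -118.8]
 [ 505.1 -215.6]]
-6.26472161926705 -5.934104097308493 -7.9225682274981555 -8.999945711166966 -6.847775865966625 [ 583.65720012 -178.69266889]
[ 582.81217057 -178.22722604] [ 584.17204047 -179.0635564 ]
```

```bash
python3 - <<'E'
from h import *
R=cv2.Rodrigues(state()["ee_rot"])[0]; print(R.round(4)); print("y-axis yaw",np.degrees(np.arctan2(R[1,1],R[0,1])),"target 83 or -97")
E
```

```text
[[ 9.265e-01  3.763e-01 -1.000e-04]
 [ 3.763e-01 -9.265e-01  3.000e-04]
 [ 0.000e+00 -3.000e-04 -1.000e+00]]
y-axis yaw -67.8967746228242 target 83 or -97
```

```bash

python3 -m jog '[[[1,0.57,0.98,0,0,0,-0.243],[1,0.57,0.98,0,0,0,-0.243],[1,0.57,0.98,0,0,0,-0.243],[1,0.57,0.98,0,0,0,-0.243],[1,0.57,0.98,0,0,0,-0.243],[1,0.57,0.98,0,0,0,-0.243]]]' 30
python3 -m jog '[[[1,0.57,0.98,0,0,0,0],[1,0.57,0.98,0,0,0,0],[1,0.57,0.98,0,0,0,0],[1,0.57,0.98,0,0,0,0],[1,0.57,0.98,0,0,0,0],[1,0.57,0.98,0,0,0,0]]]'
python3 -m jog '[[[1,0.57,0.98,0,0,0,0],[1,0.57,0.98,0,0,0,0],[1,0.57,0.98,0,0,0,0],[1,0.57,0.98,0,0,0,0],[1,0.57,0.98,0,0,0,0],[1,0.57,0.98,0,0,0,0]]]'
```

```text
time: 0.85
tool_pos: [0.3033, -0.3833, 0.2318]
ee_rot: [3.135, -0.193, 0.001]
ft_force: [-0.0, -0.4, -0.4]
width: 0.0123
finger_force: 0.0
time: 1.35
tool_pos: [0.3882, -0.2375, 0.2315]
ee_rot: [3.136, -0.186, 0.001]
ft_force: [0.4, -1.0, 0.2]
width: -0.0
finger_force: 0.0
time: 1.85
tool_pos: [0.4735, -0.0914, 0.2309]
ee_rot: [-3.136, 0.189, 0.001]
ft_force: [-0.6, -0.2, 0.9]
width: 0.0002
finger_force: 0.0
```

```bash

python3 -m jog '[[[1,0.562,0.988,0,0,0,0],[1,0.562,0.988,0,0,0,0],[1,0.562,0.988,0,0,0,0],[1,0.562,0.988,0,0,0,0],[1,0.562,0.988,0,0,0,0],[1,0.562,0.988,0,0,0,0]]]'
python3 -m jog '[[[1,0.562,0.988,0,0,0,0],[1,0.562,0.988,0,0,0,0],[1,0.562,0.988,0,0,0,0],[1,0.562,0.988,0,0,0,0],[1,0.562,0.988,-0.8,0,0,0],[1,0.562,0.988,-0.8,0,0,0],[1,0.562,0.988,-0.8,0,0,0],[1,0.562,0.988,-0.8,0,0,0],[1,0.562,0.988,-0.8,0,0,0],[1,0.562,0.988,-0.8,0,0,0]]]'
python3 - <<'E'
from h import *
s=state();print(s["tool_pos"],s["ee_rot"],s["ft_force"])
im=get_image("side")["color"][:,:,::-1]
cv2.imwrite("pics/s1.png",cv2.resize(im[180:290,180:320],None,fx=5,fy=5,interpolation=2))
E
```

```text
time: 2.35
tool_pos: [0.5579, 0.0558, 0.2305]
ee_rot: [3.135, -0.192, -0.002]
ft_force: [-0.0, -0.4, -0.1]
width: 0.0001
finger_force: 0.0
time: 3.18
tool_pos: [0.6427, 0.2029, 0.1142]
ee_rot: [-3.135, 0.196, -0.004]
ft_force: [-0.5, 0.6, 1.5]
width: 0.0
finger_force: 0.0
[0.64273578 0.20292524 0.11417061] [-3.13492861  0.19589388 -0.00433933] [-0.51371238  0.58852788  1.49906637]
```

View pics/s1.png

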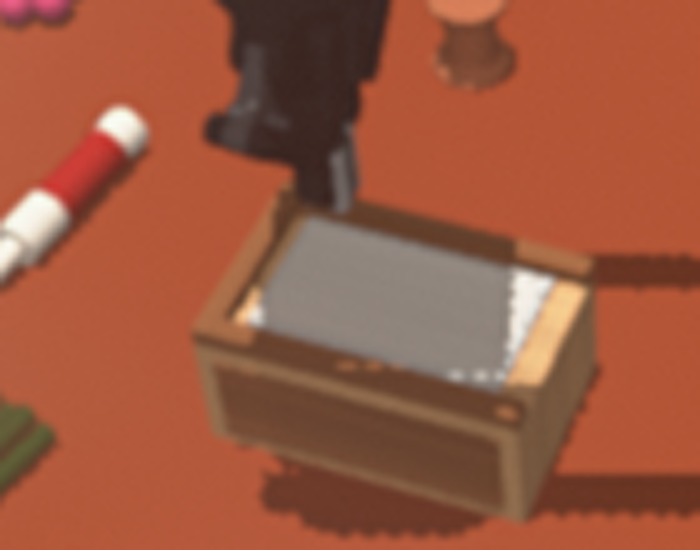

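The fingers hang above the far part of the mirror at about crop (330,205), clear of the rims. Next is a slow approach.

```bash

python3 -m jog '[[[1,0,0,-0.15,0,0,0],[1,0,0,-0.25,0,0,0],[1,0,0,-0.3,0,0,0],[1,0,0,-0.31,0,0,0],[1,0,0,-0.31,0,0,0],[1,0,0,-0.31,0,0,0]]]'
python3 -m jog '[[[1,0,0,-0.006,0,0,0],[1,0,0,-0.01,0,0,0],[1,0,0,-0.01,0,0,0]]]'
```

```text
time: 3.73
tool_pos: [0.6422, 0.2047, 0.0666]
ee_rot: [-3.135, 0.193, -0.003]
ft_force: [-0.5, 1.1, -0.6]
width: 0.0001
finger_force: 0.0
time: 3.98
tool_pos: [0.6416, 0.2048, 0.0637]
ee_rot: [-3.135, 0.193, -0.001]
ft_force: [0.3, 0.3, 0.6]
width: 0.0001
finger_force: 0.0
```

```bash

python3 -m jog '[[[1,0,0,-0.001,0,0,0],[1,0,0,-0.002,0,0,0],[1,0,0,-0.002,0,0,0],[1,0,0,-0.002,0,0,0]]]' | grep -E 'pos|ft'
```

```text
tool_pos: [0.6415, 0.2047, 0.0631]
ft_force: [-0.2, -0.5, 2.2]
```

```bash

python3 -m jog '[[[1,0,0,-0.001,0,0,0],[1,0,0,-0.001,0,0,0],[1,0,0,-0.001,0,0,0]]]' | grep -E 'pos|ft'
```

```text
tool_pos: [0.6415, 0.2047, 0.0631]
ft_force: [-1.5, -0.8, 5.3]
```

```bash

python3 -m jog '[[[1,-0.007,0.001,0,0,0,0],[1,-0.02,0.002,0,0,0,0],[1,-0.033,0.004,0,0,0,0],[1,-0.046,0.0055,0,0,0,0],[1,-0.06,0.007,0,0,0,0],[1,-0.066,0.008,0,0,0,0],[1,-0.066,0.008,0,0,0,0]]]' | grep -E 'pos|ft'
python3 - <<'E'
from h import *
s=state();print(s["tool_pos"],s["ft_force"])
d=get_image("side")["color"][:,:,::-1]
cv2.imwrite("pics/s2.png",cv2.resize(d[180:290,180:320],None,fx=5,fy=5,interpolation=2))
E
```

```text
tool_pos: [0.6314, 0.206, 0.063]
ft_force: [-1.6, -1.1, 7.2]
[0.6313604  0.20597139 0.06304806] [-1.60275898 -1.06480001  7.2279548 ]
```

View pics/s2.png

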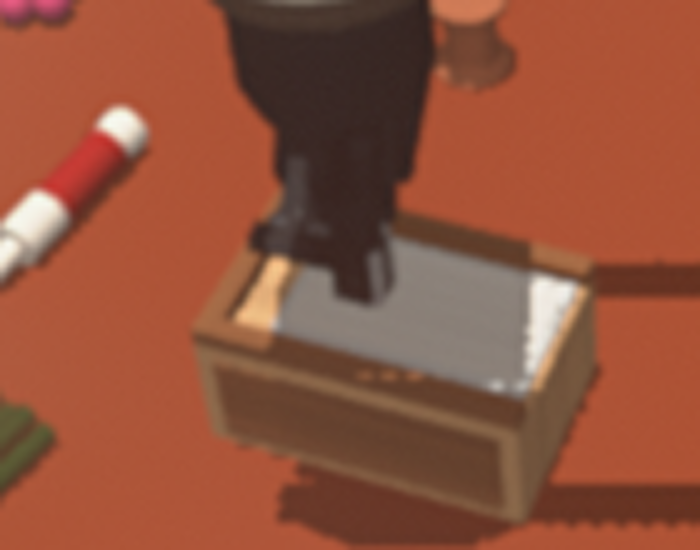

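The mirror moved with the fingers: the deck strip at its near edge shrank to about 12 px, around crop (545,350). The force is 7 N and I keep sliding.

```bash

python3 -m jog '[[[1,-0.01,0.001,0.0005,0,0,0],[1,-0.025,0.003,0.0005,0,0,0],[1,-0.04,0.005,0.0005,0,0,0],[1,-0.055,0.007,0.0005,0,0,0],[1,-0.07,0.0085,0.0005,0,0,0],[1,-0.073,0.009,0.0005,0,0,0],[1,-0.073,0.009,0.0005,0,0,0]]]' | grep -E 'pos|ft'
```

```text
tool_pos: [0.6204, 0.2073, 0.063]
ft_force: [-0.5, 0.4, 5.8]
```

```bash

python3 -m jog '[[[1,-0.01,0.001,0.0005,0,0,0],[1,-0.025,0.003,0.0005,0,0,0],[1,-0.04,0.005,0.0005,0,0,0],[1,-0.055,0.007,0.0005,0,0,0],[1,-0.07,0.0085,0.0005,0,0,0],[1,-0.073,0.009,0.0005,0,0,0],[1,-0.073,0.009,0.0005,0,0,0]]]' | grep -E 'pos|ft'
```

```text
tool_pos: [0.6094, 0.2086, 0.063]
ft_force: [-0.7, 0.5, 6.1]
```

```bash

python3 -m jog '[[[1,-0.01,0.001,0,0,0,0],[1,-0.025,0.003,0,0,0,0],[1,-0.04,0.005,0,0,0,0],[1,-0.055,0.007,0,0,0,0],[1,-0.07,0.0085,0,0,0,0],[1,-0.073,0.009,0,0,0,0],[1,-0.073,0.009,0,0,0,0]]]' | grep -E 'pos|ft'
python3 - <<'E'
from h import *
s=state();print(s["tool_pos"],s["ft_force"])
d=get_image("side")
try: print(mirror(d,(215,205,325,290),.063,150))
except Exception as e: print(e)
im=get_image("side")["color"][:,:,::-1]
cv2.imwrite("pics/s3.png",cv2.resize(im[190:290,200:330],None,fx=5,fy=5,interpolation=2))
E
```

```text
tool_pos: [0.5985, 0.21, 0.0631]
ft_force: [-1.1, 0.5, 5.6]
[0.59850427 0.20998897 0.06305511] [-1.07434119  0.49567029  5.6426269 ]
(((520.52197265625, 208.83192443847656), (16.2734317779541, 46.86396408081055), 12.411772727966309), array([[507.53906, 229.96739],
       [517.6118 , 184.19872],
       [533.5049 , 187.69646],
       [523.4321 , 233.46513]], dtype=float32))
```

View pics/s3.png

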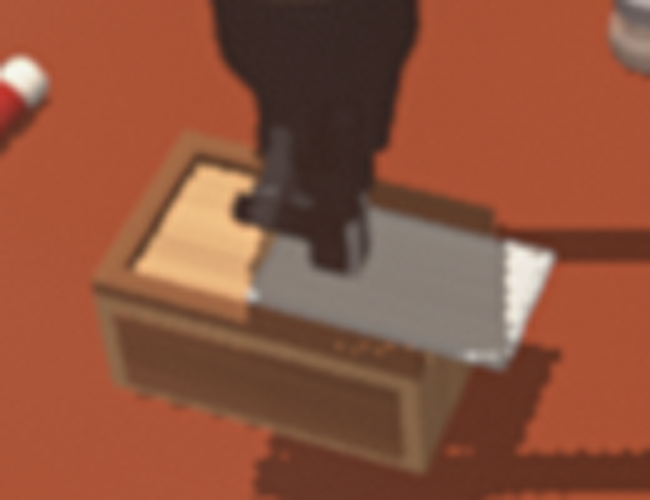

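About 3 cm now overhangs, with near corners at crop (555,253) and (500,370), and the plate is straight. One more centimetre.

```bash

python3 -m jog '[[[1,-0.01,0.001,0,0,0,0],[1,-0.025,0.003,0,0,0,0],[1,-0.04,0.005,0,0,0,0],[1,-0.055,0.007,0,0,0,0],[1,-0.068,0.0085,0,0,0,0],[1,-0.07,0.0085,0,0,0,0],[1,-0.07,0.0085,0,0,0,0]]]' | grep -E 'pos|ft'
python3 -m jog '[[[1,0,0,0.01,0,0,0],[1,0,0,0.05,0,0,0],[1,0,0,0.2,0,0,0],[1,0,0,0.6,0,0,0],[1,0,0,0.6,0,0,0],[1,0,0,0.6,0,0,0]]]' | grep -E 'pos|ft'
python3 - <<'E'
from h import *
d=get_image("side");im=d["color"][:,:,::-1]
cv2.imwrite("pics/s4.png",cv2.resize(im[190:290,200:330],None,fx=5,fy=5,interpolation=2))
t=get_image("top");im=t["color"][:,:,::-1]
cv2.imwrite("pics/t4.png",im)
for z,dd in(("side",d),("top",t)):
  try: print(z,mirror(dd,(215,205,325,290) if z=="side" else (225,140,285,240),.063,150))
  except Exception as e: print(e)
c=ray(d,[(200+555/5-.4,190+253/5-.4),(200+500/5-.4,190+370/5-.4)],.063)*1e3
print("prev corners",c.round(1))
E
```

```text
tool_pos: [0.5881, 0.2113, 0.063]
ft_force: [-0.3, 0.6, 7.0]
tool_pos: [0.5897, 0.2116, 0.1583]
ft_force: [0.4, -0.3, 0.0]
side (((507.9954528808594, 205.2439727783203), (10.1506929397583, 33.86397933959961), 11.712027549743652), array([[499.5887 , 220.79318],
       [506.46286, 187.63425],
       [516.4022 , 189.69476],
       [509.52805, 222.8537 ]], dtype=float32))
top (((590.520751953125, 212.96070861816406), (220.93280029296875, 101.92426300048828), 1.0732417106628418), array([[479.1192 , 261.84482],
       [481.02826, 159.93842],
       [701.9223 , 164.0766 ],
       [700.01324, 265.983  ]], dtype=float32))
prev corners [[513.6 186.9  63. ]
 [522.6 249.9  63. ]]
```

View pics/s4.png

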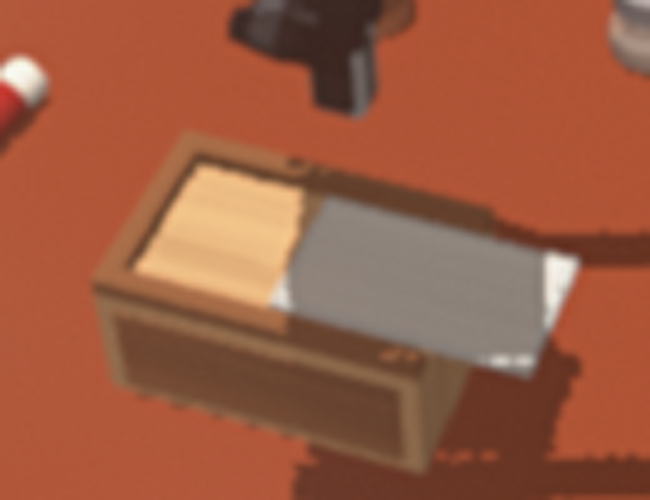

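The mirror now overhangs with near corners at crop (580,260) and (530,378), flat and straight. I check the numbers.

```bash
python3 - <<'E'
from h import *
d=get_image("side")
c=ray(d,[(200+u/5-.4,190+v/5-.4) for u,v in((580,258),(530,378),(325,195),(270,305))],.063)[:,:2]*1e3
ang=lambda v:np.degrees(np.arctan2(v[1],v[0]))
print(c.round(1),c.mean(0),ang(c[2]-c[0]),ang(c[3]-c[1]),ang(c[1]-c[0])-90)
E
```

```text
[[503.1 187.5]
 [510.3 251.4]
 [614.1 174.9]
 [619.7 236.4]] [561.82108728 212.55341825] -6.513810253907855 -7.815390259439432 -6.436037616578417
```

```bash

python3 -m jog '[[[0,-0.2,0.02,0,0,0,0],[0,-0.423,0.04,0,0,0,0],[0,-0.423,0.04,0,0,0,0],[0,-0.423,0.04,0,0,0,0],[0,-0.423,0.04,0,0,0,0],[0,-0.423,0.04,0,0,0,0],[0,-0.423,0.04,0,0,0,0],[0,-0.423,0.04,0,0,0,0],[0,-0.423,0.04,0,0,0,0],[0,-0.423,0.04,0,0,0,0]]]'
```

```text
time: 9.12
tool_pos: [0.5249, 0.2171, 0.1527]
ee_rot: [3.136, -0.194, -0.0]
ft_force: [-0.1, 0.5, 0.3]
width: 0.0855
finger_force: 0.0
```

```bash

python3 -m jog '[[[0,0.008,0.003,-0.15,0,0,0],[0,0.008,0.003,-0.3,0,0,0],[0,0.008,0.003,-0.45,0,0,0],[0,0.008,0.003,-0.6,0,0,0],[0,0.008,0.003,-0.7,0,0,0],[0,0.008,0.003,-0.768,0,0,0],[0,0.008,0.003,-0.768,0,0,0],[0,0.008,0.003,-0.768,0,0,0]]]'
python3 - <<'E'
from h import *
im=get_image("side")["color"][:,:,::-1]
cv2.imwrite("pics/s5.png",cv2.resize(im[170:290,200:350],None,fx=5,fy=5,interpolation=2))
E
```

```text
time: 9.78
tool_pos: [0.5261, 0.2177, 0.038]
ee_rot: [-3.136, 0.193, 0.0]
ft_force: [0.3, 0.4, 1.0]
width: 0.0853
finger_force: 0.0
```

View pics/s5.png

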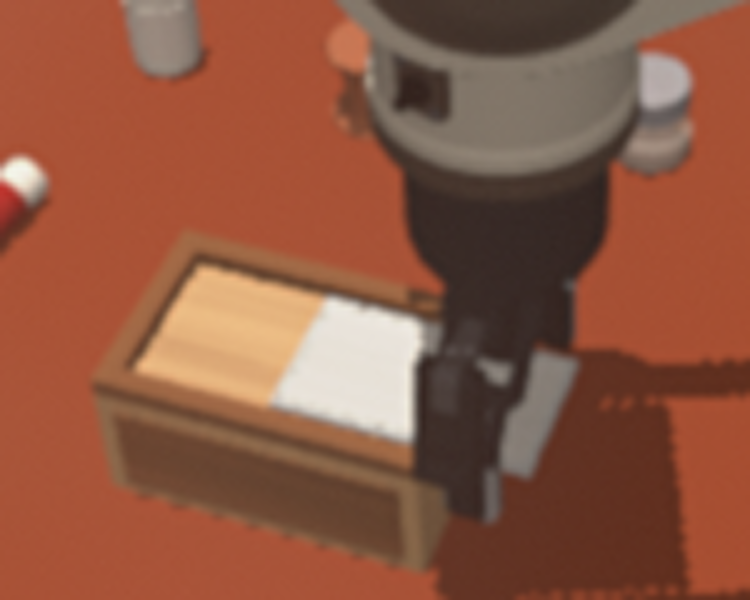

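The fingers straddle the overhanging end, with the near finger at crop (460,430), clear of the chest. I close now.

```bash

python3 -m jog '[[[0.4,0,0,0,0,0,0],[1,0,0,0,0,0,0],[1,0,0,0,0,0,0],[1,0,0,0,0,0,0],[1,0,0,0,0,0,0],[1,0,0,0,0,0,0]]]' 40
python3 -m jog '[[[1,0,0,0.005,0,0,0],[1,0,0,0.015,0,0,0],[1,0,0,0.03,0,0,0],[1,0,0,0.06,0,0,0],[1,0,0,0.1,0,0,0],[1,0,0,0.1,0,0,0]]]'
python3 - <<'E'
from h import *
im=get_image("side")["color"][:,:,::-1]
cv2.imwrite("pics/s6.png",cv2.resize(im[170:290,200:350],None,fx=5,fy=5,interpolation=2))
E
```

```text
time: 10.33
tool_pos: [0.5264, 0.2178, 0.0385]
ee_rot: [-3.135, 0.193, -0.002]
ft_force: [-0.5, 1.3, 7.1]
width: 0.0587
finger_force: 41.8
time: 10.83
tool_pos: [0.5264, 0.2178, 0.0542]
ee_rot: [-3.135, 0.193, -0.002]
ft_force: [0.3, -0.3, -0.4]
width: 0.0584
finger_force: 42.9
```

View pics/s6.png

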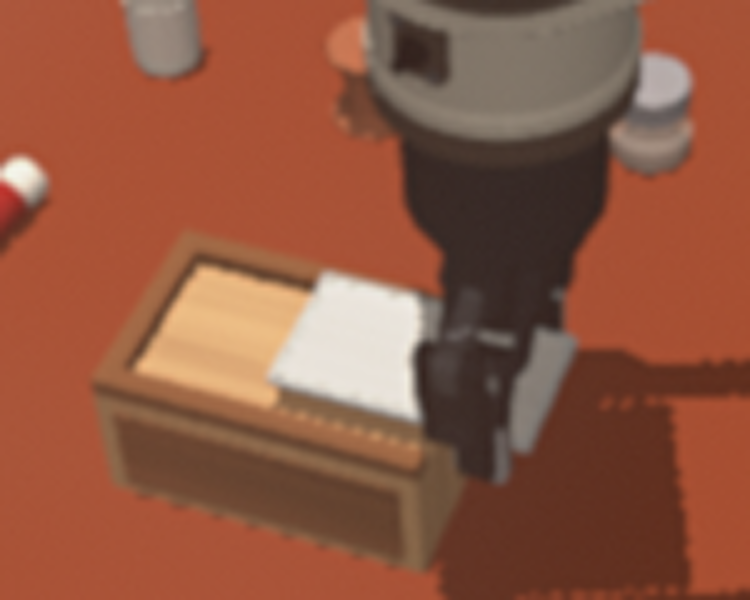

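The plate is lifted level, its far end clear of the deck (crop (345,330)). Next I carry it up and across to the stand.

```bash

python3 -m jog '[[[1,0,0,0.05,0,0,0],[1,0,0,0.15,0,0,0],[1,0,0,0.3,0,0,0],[1,0,0,0.45,0,0,0],[1,0,0,0.57,0,0,0],[1,0,0,0.64,0,0,0],[1,0,0,0.67,0,0,0]]]' | grep -E 'pos|width'
python3 -m jog '[[[1,0.002,-0.04,0,0,0,0],[1,0.008,-0.13,0,0,0,0],[1,0.015,-0.26,0,0,0,0],[1,0.022,-0.39,0,0,0,0],[1,0.029,-0.52,0,0,0,0],[1,0.036,-0.65,0,0,0,0],[1,0.0487,-0.78,0,0,0,0],[1,0.0487,-0.869,0,0,0,0]]]' | grep -E 'pos|width'
python3 -m jog '[[[1,0.008,-0.13,0,0,0,0],[1,0.015,-0.26,0,0,0,0],[1,0.022,-0.39,0,0,0,0],[1,0.029,-0.52,0,0,0,0],[1,0.036,-0.65,0,0,0,0],[1,0.0487,-0.78,0,0,0,0],[1,0.0487,-0.869,0,0,0,0]]]' | grep -E 'pos|width'
python3 -m jog '[[[1,0.008,-0.13,0,0,0,0],[1,0.015,-0.26,0,0,0,0],[1,0.022,-0.39,0,0,0,0],[1,0.029,-0.52,0,0,0,0],[1,0.036,-0.65,0,0,0,0],[1,0.0487,-0.78,0,0,0,0],[1,0.0487,-0.84,0,0,0,0],[1,0.0487,-0.869,0,0,0,0],[1,0.0487,-0.869,0,0,0,0]]]'
```

```text
tool_pos: [0.5264, 0.2178, 0.1551]
width: 0.0583
tool_pos: [0.5328, 0.0848, 0.152]
width: 0.0587
tool_pos: [0.5401, -0.0451, 0.1524]
width: 0.0585
time: 13.47
tool_pos: [0.5475, -0.1738, 0.1528]
ee_rot: [-3.135, 0.195, 0.001]
ft_force: [0.1, -0.1, -0.1]
width: 0.0586
finger_force: 43.0
```

```bash

python3 -m jog '[[[1,0.005,0.005,-0.05,0,0,0],[1,0.005,0.005,-0.16,0,0,0],[1,0.005,0.005,-0.3,0,0,0],[1,0.005,0.005,-0.44,0,0,0],[1,0.005,0.005,-0.56,0,0,0],[1,0.005,0.005,-0.66,0,0,0],[1,0.005,0.005,-0.72,0,0,0],[1,0.005,0.005,-0.72,0,0,0],[1,0.005,0.005,-0.72,0,0,0]]]'
python3 - <<'E'
from h import *
p=state()["tool_pos"]; print(p)
pred=[(584+u*np.cos(-.124)-v*np.sin(-.124),-177.5+u*np.sin(-.124)+v*np.cos(-.124)) for u in(-55,55) for v in(-30,30)]
zt=p[2]+.0245
for n in("top","side"):
    d=get_image(n); im=d["color"].astype(int)
    uv=proj(d,[(a/1e3,b/1e3,zt) for a,b in pred]); print(n,"pred px",uv.round(1).tolist())
    x0,y0=(uv.min(0)-6).astype(int); x1,y1=(uv.max(0)+6).astype(int)
    c=im[y0:y1,x0:x1]; m=((c.max(2)-c.min(2))<30)&(c.min(2)>90)
    print(x0,y0); print("\n".join("".join("#" if q else "." for q in r) for r in m))
E
```

```text
time: 14.22
tool_pos: [0.5486, -0.1721, 0.0453]
ee_rot: [-3.135, 0.192, 0.0]
ft_force: [0.2, 0.5, -0.3]
width: 0.0581
finger_force: 43.1
[ 0.54863306 -0.17205573  0.0453265 ]
top pred px [[441.1, 220.9], [413.0, 217.0], [445.8, 171.3], [418.3, 167.5]]
407 161
............................................
............................................
............................................
............................................
............................................
............................................
............................................
...........................................#
............................................
............................................
............................................
............................................
............................................
............................................
............................................
............................................
............................................
............................................
..............................
[... 3450 characters left out ...]
#############.............######........
...............#################.............#####.........
......................############...........#####.........
...........................#########........#####..........
................................####........#####..........
............................................####...........
............................................####...........
...........................................................
...........................................................
...........................................#...............
...........................................................
...........................................................
```

```bash

python3 -m jog '[[[1,-0.001,-0.007,-0.005,0,0,0],[1,-0.001,-0.007,-0.015,0,0,0],[1,-0.001,-0.007,-0.025,0,0,0],[1,-0.001,-0.007,-0.035,0,0,0],[1,-0.001,-0.007,-0.045,0,0,0],[1,-0.001,-0.007,-0.05,0,0,0],[1,-0.001,-0.007,-0.05,0,0,0]]]'| grep -E 'pos|ft'
python3 -m jog '[[[1,0,0,-0.004,0,0,0],[1,0,0,-0.008,0,0,0],[1,0,0,-0.012,0,0,0],[1,0,0,-0.012,0,0,0]]]'| grep -E 'pos|ft'
```

```text
tool_pos: [0.5483, -0.1737, 0.0375]
ft_force: [1.1, -0.3, -1.0]
tool_pos: [0.5484, -0.1737, 0.0358]
ft_force: [1.0, -0.7, -0.9]
```

```bash

python3 -m jog '[[[1,0,0,-0.004,0,0,0],[1,0,0,-0.008,0,0,0],[1,0,0,-0.012,0,0,0],[1,0,0,-0.012,0,0,0]]]'| grep -E 'pos|ft'
```

```text
tool_pos: [0.5484, -0.1736, 0.034]
ft_force: [0.4, 0.4, -0.7]
```

```bash

python3 -m jog '[[[1,0,0,-0.003,0,0,0],[1,0,0,-0.006,0,0,0],[1,0,0,-0.008,0,0,0],[1,0,0,-0.008,0,0,0]]]'| grep -E 'pos|ft'
```

```text
tool_pos: [0.5484, -0.1737, 0.0329]
ft_force: [-0.6, 0.3, -0.2]
```

```bash

python3 -m jog '[[[1,0,0,-0.003,0,0,0],[1,0,0,-0.006,0,0,0],[1,0,0,-0.008,0,0,0],[1,0,0,-0.008,0,0,0]]]'| grep -E 'pos|ft|rot'
```

```text
tool_pos: [0.5484, -0.1736, 0.0316]
ee_rot: [-3.135, 0.193, 0.0]
ft_force: [0.0, 0.1, -0.2]
```

```bash

python3 -m jog '[[[1,0,0,-0.003,0,0,0],[1,0,0,-0.006,0,0,0],[1,0,0,-0.006,0,0,0]]]'| grep -E 'pos|ft|rot'
```

```text
tool_pos: [0.5484, -0.1737, 0.0308]
ee_rot: [-3.135, 0.193, 0.0]
ft_force: [0.7, 0.6, -0.4]
```

```bash

python3 -m jog '[[[1,0,0,-0.003,0,0,0],[1,0,0,-0.006,0,0,0],[1,0,0,-0.006,0,0,0]]]'| grep -E 'pos|ft'
```

```text
tool_pos: [0.5484, -0.1737, 0.0299]
ft_force: [-0.7, 0.6, -0.5]
```

```bash

python3 -m jog '[[[1,0,0,-0.002,0,0,0],[1,0,0,-0.004,0,0,0],[1,0,0,-0.004,0,0,0]]]'| grep -E 'pos|ft'
```

```text
tool_pos: [0.5485, -0.1737, 0.0293]
ft_force: [-0.6, 0.6, -0.3]
```

```bash

python3 -m jog '[[[1,0,0,-0.002,0,0,0],[1,0,0,-0.004,0,0,0],[1,0,0,-0.004,0,0,0]]]'| grep -E 'pos|ft'
```

```text
tool_pos: [0.5485, -0.1737, 0.0291]
ft_force: [-2.3, 0.4, 5.2]
```

```bash

python3 -m jog '[[[1,0,0,0,0,0,0],[1,0,0,0,0,0,0]]]' 20 | grep -E 'ft|width|finger'
python3 -m jog '[[[0.2,0,0,0,0,0,0],[0.1,0,0,0,0,0,0],[0,0,0,0,0,0,0],[0,0,0,0,0,0,0],[0,0,0,0,0,0,0],[0,0,0,0,0,0,0]]]' | grep -E 'pos|ft|width|finger'
python3 -m jog '[[[0,0,0,0.02,0,0,0],[0,0,0,0.1,0,0,0],[0,0,0,0.25,0,0,0],[0,0,0,0.45,0,0,0],[0,0,0,0.7,0,0,0],[0,0,0,0.9,0,0,0],[0,0,0,0.9,0,0,0],[0,0,0,0.9,0,0,0]]]' | grep -E 'time|pos|ft|width'
python3 -m jog '[[[0,-0.3,-0.3,0.3,0,0,0],[0,-0.6,-0.6,0.3,0,0,0],[0,-0.8,-0.9,0.3,0,0,0],[0,-0.9,-1,0.3,0,0,0],[0,-0.9,-1,0.3,0,0,0],[0,-0.9,-1,0.3,0,0,0],[0,-0.9,-1,0.3,0,0,0]]]' | grep -E 'time|pos|ft'
python3 - <<'E'
from h import *
y=np.radians(-7.1);c,s=np.cos(y),np.sin(y)
q=lambda u,v,z:(.584+(u*c-v*s)/1e3,-.1775+(u*s+v*c)/1e3,z)
P=[q(u,v,.053) for u in(-55,55) for v in(-30,30)]
for n in("top","side"):
    d=get_image(n); im=d["color"].astype(int); cv2.imwrite(f"pics/end_{n}.png",d["color"][:,:,::-1])
    uv=proj(d,P); print(n,"pred px",uv.round(1).tolist())
    x0,y0=(uv.min(0)-5).astype(int); x1,y1=(uv.max(0)+6).astype(int)
    k=im[y0:y1,x0:x1]; m=((k.max(2)-k.min(2))<35)&(k.min(2)>90)
    print(x0,y0); print("\n".join("".join("#" if q else "." for q in r) for r in m))
    m=m.astype(np.uint8); cn=max(cv2.findContours(m,0,1)[0],key=cv2.contourArea)[:,0]+[x0,y0]
    r=cv2.minAreaRect((ray(d,cn,.053)[:,:2]*1e3).astype(np.float32)); print(r)
E
```

```text
ft_force: [-2.3, 0.4, 4.2]
width: 0.0585
finger_force: 43.4
tool_pos: [0.5484, -0.1737, 0.0287]
ft_force: [1.7, -0.5, -0.4]
width: 0.0853
finger_force: 0.0
time: 18.57
tool_pos: [0.5491, -0.174, 0.1666]
ft_force: [-0.1, 0.4, -0.3]
width: 0.0855
time: 19.15
tool_pos: [0.4119, -0.3251, 0.2084]
ft_force: [0.1, -0.5, -1.1]
top pred px [[439.1, 221.9], [411.5, 218.1], [443.8, 173.1], [416.7, 169.4]]
406 164
...........................................
...........................................
...........................................
...........................................
...........................................
...........................................
...........###.............................
...........##########......................
...........#################...............
...........########################........
..........############################.....
..........############################.....
..........###########################......
..........###########################......
..........###########################......
..........########################
[... 3554 characters left out ...]
#........
.......................##########################.........
.........................########################.........
..............................##################..........
..................................##############..........
.......................................########...........
............................................##............
..........................................................
..........................................................
..........................................................
..........................................................
((584.7462158203125, -179.166748046875), (67.06224822998047, 114.06549072265625), 81.23949432373047)
```

```bash
python3 -c "
from rig import *
print(finish_job())"
```

```text
the job is handed in; nothing more can be done
None
```

The mirror now lies in the recess of the brown stand, at the height and angle expected if it is flat and fully home in both camera views. At the readings taken, pressing peaked at 7.2 N on the chest and set-down at 5.2 N. The job was handed in at about 19 s; I did not re-measure the bystanders afterwards, but no contact showed up on the way.

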